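# Clear the setting plug and hold the cast lever level over its fixture

## Task

Take the steel setting plug out of the seat of the holding fixture and put it fully home in its own hole in the storage blocks, the one hole that fits it closely. Then pick up the cast lever by its balance point and hold it level over the fixture, lined up ready to be lowered: the hub over the post and the small end over the seat, its underside about 3 to 5 cm above the tip of the post. Finish while holding it still there, do not lower it or let go, and leave the small plug, the jar by the fixture and the dish behind the lever undisturbed.

Things in the scene. Friction and masses are not known exactly. Their poses are not given: they have to be found in the camera images.
- plug_center (a point): centre of the setting plug, a plain upright steel cylinder 20 mm in diameter (19.5 exactly) and 54 mm long, 0.13 kg, half-way up it; z is its axis. It stands loose in the fixture's seat, so 47 mm of it show above the seat's rim
- middle_block: storage block for the setting plug: wooden block 60 x 60 x 30 mm, fixed to the bench, with one round blind hole, 22 mm in diameter and 20 mm deep, in the middle of its top (chamfered 1.5 mm); origin at the centre of its underside, z up. One of three blocks alike but for the hole, set in a loose row, in any order. A plug fully home in it stands 34 mm proud of the block
- middle_block_hole0 (a point): centre of the mouth of that 22 mm hole, level with the block's top, 30 mm above the bench
- large_block_hole0 (a point): centre of the mouth of the empty 30 mm hole of another of the three blocks, 30 mm above the bench and 20 mm deep: too large, not the plug's own
- small_plug_center (a point): bystander: centre of the small steel plug, 10.5 mm in diameter and 50 mm long, that stands in its own 12.5 mm hole in the third block and reaches 60 mm above the bench; leave it in place
- lever_balance (a point): balance point of the cast lever: middle of its arm, 60 mm from the hub's axis, 23 mm above the lever's underside, below a small dark dot. x points along the arm from hub to small end, z up. The arm is straight, 16 mm wide and 18 mm high, its underside 14 mm above the lever's. The lever, bare grey metal, 0.3 to 0.6 kg, lies flat and loose on the bench
- lever_hub (a point): centre of the hub's underside, on the hub's axis; axes as for the balance point. The hub, at the lever's heavy end, is 52 mm in diameter and 40 mm high with a 24 mm bore
- lever_end (a point): centre of the small boss's underside, on its axis, 185 mm from the hub's axis along the arm; the boss is 24 mm in diameter (20 mm at its foot) and 38 mm high
- fixture: holding fixture fixed to the bench: dark steel plate 270 x 70 x 12 mm, with an upright post near one end and a shallow seat near the other; origin at the underside of the plate on the post's axis, x points from the post to the seat, 185 mm away, z up. Between fixture and lever, close in front of the robot, stands the fixed black rolling mill, about 0.3 m high (x 0.16 to 0.46, y -0.03 to 0.18): carry things round behind it
- fixture_post (a point): tip of the post, 57 mm above the bench; the post is 16 mm in diameter and 25 mm high, on a round shoulder 42 mm in diameter
- fixture_seat (a point): centre of the floor of the seat, 32 mm above the bench: a round cup 31 mm across outside, 23 mm inside, with a rim 7 mm high, in which the plug stands at the start
- jar: bystander: white screw-top jar beside the fixture, 38 mm in diameter and 61 mm high, origin at the centre of its underside; leave it standing where it is
- dish: bystander: small round dish beyond the lever and the blocks, 68 mm in diameter and 19 mm high, origin at the centre of its underside; leave it where it is
Not all that is in view belongs to the job. What is shaped like the part that bears lever_balance but turquoise is not meant.

How it is judged:
By the outcome, as a careful person would: the job done as asked, in the order asked, and still so for the second after the job is handed in, while the arm keeps its last pose, push and grip.
It also fails if it takes over 62 s, if anything falls off the work surface, if the arm or the gripper's body presses on something with over 40 N, if the wrist force passes 120 N, or if a joint passes its speed limit or range.

## Robot

A 7-joint arm with a two-finger parallel gripper is mounted at the origin on a cart in front of the work surface, level with it; the furniture and walls round the work are solid. World frame = base frame: x ahead of the robot, y to its left, z up, the work surface at z = 0. Lengths are in m, angles in rad, forces in N, time in s.
With the tool pointing down it reaches from about 0.425 to 0.825 m from the base axis. Payload 3.6 kg.
Tool frame: the origin (TCP) lies at the very end of the fingers, on their centre line; the grasp point (between the pads) lies 19 mm behind it; z points along the fingers, y is the line along which they close (so a half turn about z gives the same grasp; the last joint's range is limited). The gripper opens to 85 mm and grips with 20 to 120 N. Pads are 22 mm wide; open, the fingers measure 114 mm over their backs; the gripper's body (76 mm by 85 mm) begins 54 mm behind the grasp point. The pads swing forward as they close: fully open they stand 13 mm farther back than shut.
Start: joints at [-1.228, 0.615, -0.013, 1.423, 0.008, 1.103, -0.04], TCP at [0.234, 0.606, 0.205] pointing down, gripper open.
Joint ranges: [-3.12, 3.12], [-0.3, 2.06], [-1.34, 1.32], [0.26, 2.42], [-1.36, 4.5], [0.01, 1.98], [-2.84, 2.84]. Speed limits (rad/s): [2.79, 2.79, 3.14, 3.14, 3.14, 3.14, 3.14].

## Interface

Orientations are given as a unit quaternion [w, x, y, z].
In Python, from plant import arm gives the robot as it stands. The module is installed in compiled form; this text tells all that it offers.
- The arm moves only by the tool play_rows, never from a script. Its argument "targets" is a list of rows, each a list of 7 numbers: the shift along the tool's x, y, z in m, then the turn, a rotation vector about the tool's x, y, z in degrees, then the closure, from -1 (fully open) to 1 (shut), so that 0 is half open. A call has 1 to 10 rows; each row is the pose to reach, as a shift and turn from the pose commanded when the call began, along the tool's axes at that moment; what a row does not reach only later rows make up. A row lasts 1/12 s, in which the tool goes at most 41.7 mm and 7.16 degrees, less where a joint would pass 70% of its speed; a pose out of reach is approached as far as the arm can. A call with a gripper value outside its range is refused whole. The fingers move at their own pace and stop on an object; "newtons" is the grip in N (left out, the last holds). Time passes only in rows, so rows that repeat a pose let the fingers close. It gives the time, the measured TCP pose, the force, the opening and the grip force at its end, in the units of the state.
- arm.sense(): the state, without advancing time (a new reading comes with each control period).
- arm.capture(name): name is "side" or "top"; returns the picture (480x640x3 uint8, red, green, blue); there is no depth.
- arm.get_calibration(name): a dict with "vfov" (degrees; the focal length in pixels is half the picture's height over the tangent of half this angle, whatever the lens; pixels are square), "cx", "cy" (the principal point, pixels), "R" (3x3) and "t" (3): a world point X has camera coordinates R X + t. Camera axes: x right, y down, z forward; pixel columns grow to the right and rows downward; lengths in m; the calibration is good to about 2 mm. A picture is of the moment at which its call begins. get_calibration takes no time and is no camera call.
- arm.finish_job(): hands the job in; it is judged then, once.
The state is a dict: "clock": time; "joint_positions": joint angles; "joint_vel": joint speeds; "joint_efforts": joint torques, N m; "position": TCP position; "tool_rot": TCP orientation; "wrist_force": force on the tool from outside, world axes, zero at the start; "wrist_torque": the same for the moment, N m; "opening": finger opening in m; "finger_force": force on a finger pad.
Only numpy, scipy, OpenCV 4.12 (cv2) and the standard library are available. Lean on these libraries where they do the work, as an engineer would, in place of code of your own. Each camera call takes 0.05 s, during which the arm holds its last target. There are 200 camera calls.

## Working session

There is one attempt and no reset: what is moved stays moved. The work goes in short steps, Python scripts to look and compute and a tool call to move; the robot and the scene stay as the last step left them, time stands still between calls to the robot, and variables do not carry over. Pictures are saved under pics/ and viewed, at most 10 in all, crops included, and the job is handed in when it is done.

Besides the shell and the picture viewer there is one more tool, called in YAML: its name, and indented under it one key for each argument. play_rows: Moves the arm, as the interface text tells. Its arguments: {"type":"object","properties":{"targets":{"type":"array","items":{"type":"array","items":{"type":"number"}}},"newtons":{"type":"number"}},"required":["targets"]}

```bash
mkdir -p pics; python3 - <<'E'
from plant import arm
import cv2
for n in("side","top"):
    c=arm.get_calibration(n);print(n,c)
    cv2.imwrite(f"pics/{n}0.png",arm.capture(n)[:,:,::-1])
print(arm.sense())
E
```

```text
side {'vfov': 50.58820153445467, 'cx': 315.6500418326098, 'cy': 239.79366103347743, 'R': array([[ 0.9183297 , -0.39529583,  0.020292  ],
       [-0.1579814 , -0.41305491, -0.89689883],
       [ 0.36292208,  0.82044308, -0.44176999]]), 't': array([-0.49652037,  0.2071703 ,  1.13109955])}
top {'vfov': 50.63834756641481, 'cx': 320.3431337071997, 'cy': 240.50378710578832, 'R': array([[-0.00281806, -0.99997591,  0.00634352],
       [-0.99630993,  0.00226345, -0.08579859],
       [ 0.08578217, -0.0065619 , -0.99629231]]), 't': array([0.15443193, 0.588284  , 1.66778945])}
{'clock': 0.1, 'joint_positions': array([-1.22848976,  0.6158309 , -0.01264347,  1.42475281,  0.00813389,
        1.10339878, -0.04039037]), 'joint_vel': array([ 0.00014131, -0.00100021, -0.00134794, -0.00527307, -0.00136854,
       -0.00050312, -0.0015837 ]), 'joint_efforts': array([ 1.05984145e-03, -4.70380569e+01,  2.60172235e-01, -1.71570235e+01,
        1.00989360e-02,  5.88462208e-03, -1.90869891e-06]), 'position': array([0.23404041, 0.60559623, 0.20434385]), 'tool_rot': array([-1.92654185e-04,  1.83304527e-01,  9.83055483e-01, -1.15359772e-03]), 'wrist_force': array([ 0.2395061 , -0.05070679,  0.26370451]), 'wrist_torque': array([-0.02053112, -0.00483752, -0.01802652]), 'finger_force': 0.0, 'opening': 0.08528730305874066}
```

View pics/top0.png

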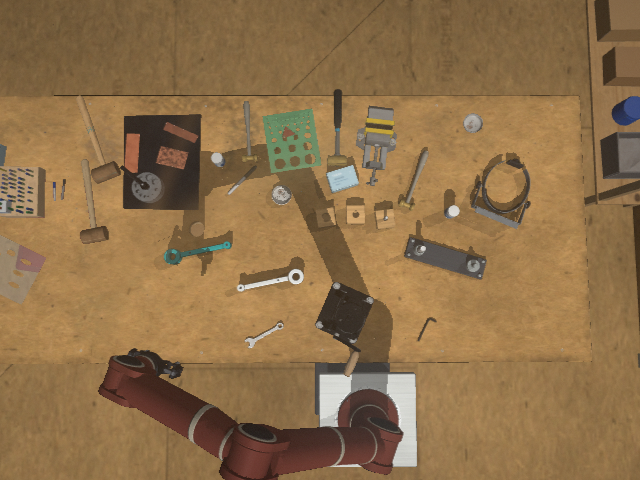

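View pics/side0.png

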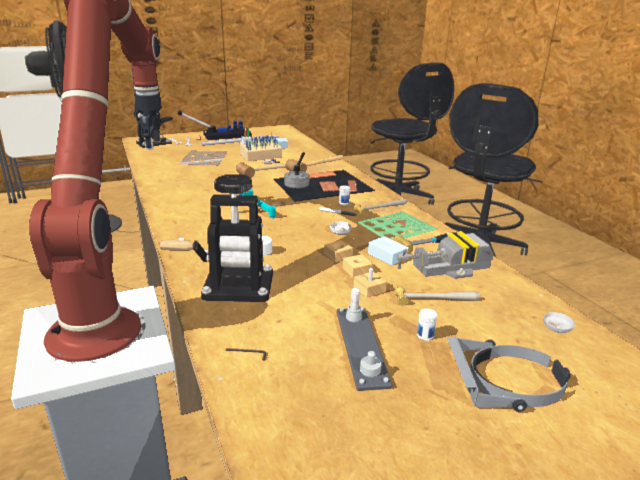

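Top view: the fixture is at (445,258), with its seat and plug near (420,249) and its post near (473,266). The blocks are at (326,216), (356,213) and (385,216). The lever's hub is at (296,277) and its small end at (241,288). The dish is at (281,195) and the jar at (453,211). I'll zoom in for exact pixels.

```bash
python3 - <<'E'
import cv2,numpy as np
a=cv2.imread("pics/top0.png")
A=cv2.resize(a[195:295,310:500],None,fx=4.2,fy=4.2,interpolation=cv2.INTER_CUBIC)
B=cv2.resize(a[260:300,230:310],None,fx=4.2,fy=4.2,interpolation=cv2.INTER_CUBIC)
c=np.zeros((A.shape[0]+B.shape[0],A.shape[1],3),np.uint8);c[:A.shape[0]]=A;c[A.shape[0]:,:B.shape[1]]=B
s=cv2.imread("pics/side0.png");D=cv2.resize(s[235:305,325:415],None,fx=4.2,fy=4.2)
c[A.shape[0]:,400:400+D.shape[1]]=D[:168]
cv2.imwrite("pics/z1.png",c);print(c.shape,A.shape)
s2=cv2.resize(s[230:400,320:450],None,fx=3.5,fy=3.5,interpolation=cv2.INTER_CUBIC);cv2.imwrite("pics/z2.png",s2)
E
```

```text
(588, 798, 3) (420, 798, 3)
```

View pics/z1.png

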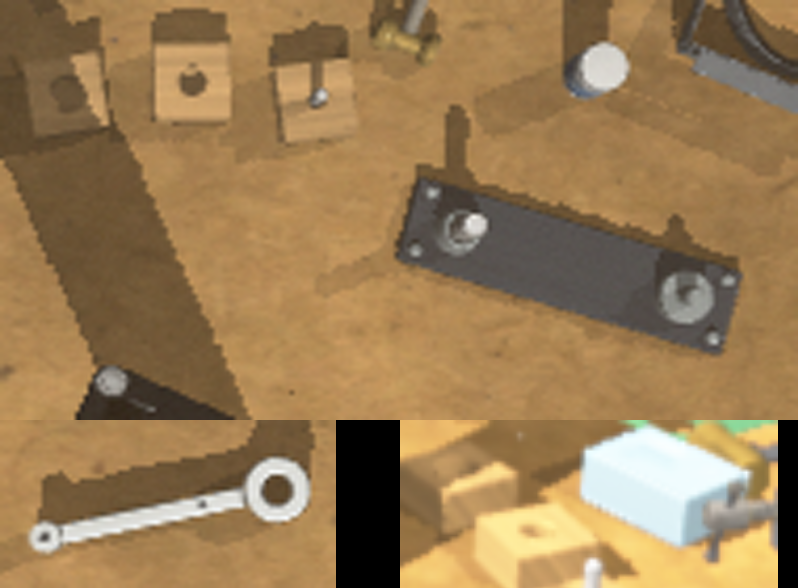

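View pics/z2.png

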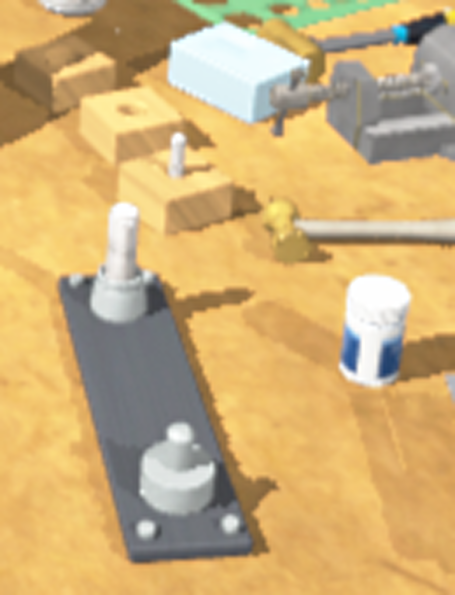

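z1 shows three blocks. The left hole, at (68,94), is about 29 mm wide, so it is the 30 mm block. The middle hole, at (193,82), is about 21 mm, so it is the plug's own. The right block holds the small plug. z2 shows the plug top at (124,211), the post tip at (180,432) and the middle hole at (132,108).

```bash
cat > h.py <<'E'
import numpy as np
from plant import arm
C={n:arm.get_calibration(n) for n in("side","top")}
def f(c): return 240/np.tan(np.radians(c["vfov"]/2))
def back(n,u,v,z):
    c=C[n];d=c["R"].T@np.array([(u-c["cx"])/f(c),(v-c["cy"])/f(c),1]);o=-c["R"].T@c["t"]
    return (o+d*(z-o[2])/d[2])
def proj(n,X):
    c=C[n];p=c["R"]@np.asarray(X)+c["t"];return p[:2]/p[2]*f(c)+[c["cx"],c["cy"]]
E
python3 - <<'E'
from h import *
def T(n,x,y,z,u0,v0,s): return back(n,(x+.5)/s-.5+u0,(y+.5)/s-.5+v0,z)
r=lambda *p:np.round(p[0],4)
t=lambda x,y,z:T("top",x,y,z,310,195,4.2)
s=lambda x,y,z:T("side",x,y,z,320,230,3.5)
l=lambda x,y,z:T("top",x,y-420,z,230,260,4.2)
print("plugtop",r(t(474,223,.086)),r(s(124,211,.086)))
print("post",r(t(690,287,.057)),r(s(180,432,.057)))
cs=[t(*p,.012) for p in((418,178),(740,270),(722,353),(398,262))];print("plate",r(np.array(cs)))
c=np.array(cs);ax=(c[1]+c[2]-c[0]-c[3])/2;print(np.linalg.norm(ax),np.degrees(np.arctan2(-ax[1],-ax[0])),c.mean(0))
print("mid",r(t(193,82,.03)),r(s(132,108,.03)))
print("large",r(t(68,94,.03)),"small",r(t(319,94,.06)),r(s(178,138,.06)))
print("jar",r(t(605,68,.061)),r(s(379,292,.061)))
h=l(277,490,.04);e=l(45,537,.038);d=l(202,504,.032);print("lever",r(h),r(e),r(d))
x=e-h;print(np.linalg.norm(x[:2]),np.linalg.norm((d-h)[:2]),np.degrees(np.arctan2(x[1],x[0])))
E
```

```text
plugtop [ 0.5594 -0.175   0.086 ] [ 0.5608 -0.1752  0.086 ]
post [ 0.5112 -0.3483  0.057 ] [ 0.5054 -0.3546  0.057 ]
plate [[ 0.6009 -0.1462  0.012 ]
 [ 0.5265 -0.4027  0.012 ]
 [ 0.4603 -0.3863  0.012 ]
 [ 0.5336 -0.129   0.012 ]]
0.26724209878117205 73.96116821163098 [ 0.53033711 -0.26605153  0.012     ]
mid [0.6764 0.035  0.03  ] [0.6813 0.038  0.03  ]
large [0.667  0.1345 0.03  ] small [ 0.6626 -0.0612  0.06  ] [ 0.6642 -0.0633  0.06  ]
jar [ 0.6825 -0.2853  0.061 ] [ 0.6864 -0.2846  0.061 ]
lever [0.4696 0.2348 0.04  ] [0.4334 0.416  0.038 ] [0.4589 0.294  0.032 ]
0.18477750532556134 0.06016661199465999 101.26800164933105
```

```bash
cat >> h.py <<'E'
from scipy.spatial.transform import Rotation as Ro
def pose():
    s=arm.sense();q=s["tool_rot"];return s,s["position"],Ro.from_quat([q[1],q[2],q[3],q[0]])
def goal(az):  # tool down, closing axis at azimuth az deg
    a=np.radians(az);y=np.array([np.cos(a),np.sin(a),0]);z=np.array([0,0,-1.]);return Ro.from_matrix(np.c_[np.cross(y,z),y,z])
def plan(*wp):
    s,p,R=pose();print("t",s["clock"],"p",np.round(p,4),"az",np.round(np.degrees(np.arctan2(*R.as_matrix()[1::-1,1])),2),"tilt",np.round(R.as_matrix()[:2,2],4),"open",s["opening"],"F",np.round(s["wrist_force"],1))
    for x,y,z,az in wp:
        d=R.inv().apply(np.array([x,y,z])-p);r=(R.inv()*goal(az)).as_rotvec(degrees=True);print(np.round(d,4),np.round(r,2))
E
python3 -c "
from h import *
plan((.6,.25,.25,22.6),(.56,-.175,.16,-17))"
```

```text
t 0.1 p [0.234  0.6056 0.2043] az 68.88 tilt [-0.0008 -0.0022] open 0.08528730305874066 F [ 0.2 -0.1  0.3]
[-0.4695 -0.1999 -0.0452] [-0.13  0.06 46.28]
[-0.5854 -0.6106  0.0458] [-0.11  0.1  85.88]
```

play_rows:
  targets:
    - [-0.47, -0.2, -0.045, 0, 0, 46, -1]
    - [-0.47, -0.2, -0.045, 0, 0, 46, -1]
    - [-0.47, -0.2, -0.045, 0, 0, 46, -1]
    - [-0.47, -0.2, -0.045, 0, 0, 46, -1]
    - [-0.47, -0.2, -0.045, 0, 0, 46, -1]
    - [-0.47, -0.2, -0.045, 0, 0, 46, -1]
    - [-0.47, -0.2, -0.045, 0, 0, 46, -1]
    - [-0.47, -0.2, -0.045, 0, 0, 46, -1]
    - [-0.47, -0.2, -0.045, 0, 0, 46, -1]
    - [-0.47, -0.2, -0.045, 0, 0, 46, -1]

```text
clock: 0.93
position: [0.5327, 0.3154, 0.2417]
tool_rot: [-0.0, 0.553, 0.833, -0.0]
wrist_force: [0.0, -0.1, 0.0]
opening: 0.0857
finger_force: 0.0
```

```bash
python3 -c "
from h import *
plan((.6,.2,.25,22.6),(.56,-.175,.18,-16))"
```

```text
t 0.9333 p [0.5327 0.3154 0.2417] az 22.89 tilt [-0.001  -0.0004] open 0.0856973145973794 F [ 0.  -0.1  0. ]
[-0.1324  0.0171 -0.0083] [-0.06  0.    0.29]
[-0.4624 -0.1655  0.0619] [-6.000e-02  2.000e-02  3.889e+01]
```

play_rows:
  targets:
    - [-0.13, 0.017, -0.008, 0, 0, 6, -1]
    - [-0.13, 0.017, -0.008, 0, 0, 12, -1]
    - [-0.13, 0.017, -0.008, 0, 0, 18, -1]
    - [-0.46, -0.165, 0.06, 0, 0, 39, -1]
    - [-0.46, -0.165, 0.06, 0, 0, 39, -1]
    - [-0.46, -0.165, 0.06, 0, 0, 39, -1]
    - [-0.46, -0.165, 0.06, 0, 0, 39, -1]
    - [-0.46, -0.165, 0.06, 0, 0, 39, -1]
    - [-0.46, -0.165, 0.06, 0, 0, 39, -1]
    - [-0.46, -0.165, 0.06, 0, 0, 39, -1]

```text
clock: 1.77
position: [0.5669, -0.0781, 0.1981]
tool_rot: [-0.0, 0.799, 0.601, -0.0]
wrist_force: [0.5, -0.2, -0.1]
opening: 0.0853
finger_force: 0.0
```

```bash
python3 -c "
from h import *
plan((.56,-.175,.14,-16),(.56,-.175,.058,-16))"
```

```text
t 1.7667 p [ 0.5669 -0.0781  0.1981] az -16.1 tilt [-0.0008  0.0003] open 0.0852943354404567 F [ 0.5 -0.2 -0.1]
[-0.095   0.0203  0.0581] [-0.05 -0.   -0.1 ]
[-0.095   0.0204  0.1401] [-0.05 -0.   -0.1 ]
```

play_rows:
  targets:
    - [-0.095, 0.02, 0.02, 0, 0, 0, -1]
    - [-0.095, 0.02, 0.05, 0, 0, 0, -1]
    - [-0.095, 0.02, 0.058, 0, 0, 0, -0.2]
    - [-0.095, 0.02, 0.058, 0, 0, 0, -0.2]
    - [-0.095, 0.02, 0.058, 0, 0, 0, -0.2]

```text
clock: 2.18
position: [0.5586, -0.1747, 0.1389]
tool_rot: [-0.002, 0.8, 0.599, -0.002]
wrist_force: [0.7, 0.7, 0.5]
opening: 0.0521
finger_force: 0.0
```

```bash
python3 -c "
from h import *
import cv2
plan((.56,-.175,.058,-16))
a=arm.capture('side')[:,:,::-1]
cv2.imwrite('pics/s2.png',cv2.resize(a[200:330,280:440],None,fx=4,fy=4,interpolation=cv2.INTER_CUBIC))"
```

```text
t 2.1833 p [ 0.5586 -0.1747  0.1389] az -16.35 tilt [-0.0044  0.0008] open 0.0520881458714904 F [0.7 0.7 0.5]
[0.0001 0.0017 0.0809] [-0.26  0.03 -0.35]
```

View pics/s2.png

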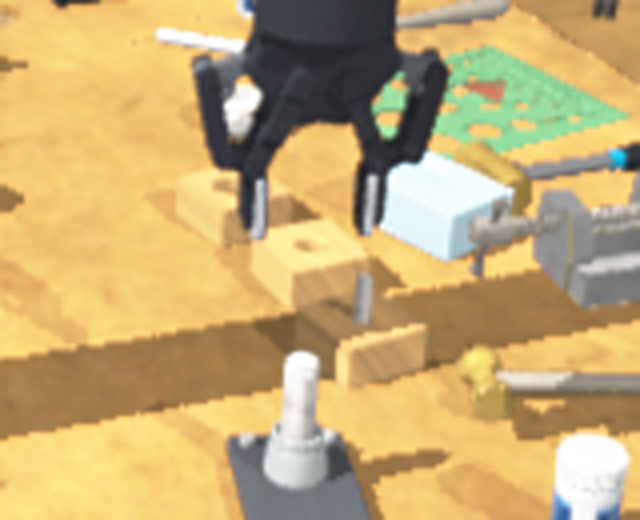

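The open fingers, with tips near (258,235) and (368,232), straddle the plug, whose top is at (302,362). I'll go down and grip.

play_rows:
  targets:
    - [0, 0.0015, 0.035, -0.2, 0, 0, -0.2]
    - [0, 0.0015, 0.065, -0.2, 0, 0, -0.2]
    - [0, 0.0015, 0.08, -0.2, 0, 0, -0.2]
    - [0, 0.0015, 0.08, -0.2, 0, 0, -0.2]
    - [0, 0.0015, 0.08, -0.2, 0, 0, -0.2]
    - [0, 0.0015, 0.08, -0.2, 0, 0, 1]
    - [0, 0.0015, 0.08, -0.2, 0, 0, 1]
    - [0, 0.0015, 0.08, -0.2, 0, 0, 1]
    - [0, 0.0015, 0.08, -0.2, 0, 0, 1]
    - [0, 0.0015, 0.08, -0.2, 0, 0, 1]
  newtons: 40

```text
clock: 3.07
position: [0.5624, -0.1739, 0.0615]
tool_rot: [0.002, 0.799, 0.601, 0.001]
wrist_force: [-0.4, 0.5, 0.6]
opening: -0.0006
finger_force: 0.0
```

```bash
python3 -c "
from h import *
s,_,_=pose();print(s['finger_force'])
plan((.56,-.175,.12,-16),(.678,.036,.12,-2),(.678,.036,.07,-2))"
```

```text
0.0
t 3.0667 p [ 0.5624 -0.1739  0.0615] az -16.13 tilt [ 0.0047 -0.0013] open -0.0005695225691095823 F [-0.4  0.5  0.6]
[-0.0017 -0.0017 -0.0585] [ 0.28 -0.   -0.13]
[ 0.2338  0.053  -0.0582] [  0.28   0.03 -14.13]
[ 0.2338  0.0528 -0.0082] [  0.28   0.03 -14.13]
```

The fingers shut on nothing. I'll look.

```bash
python3 -c "
from h import *
import cv2
A=[]
for n in ('side','top'):
    a=arm.capture(n)[:,:,::-1];cv2.imwrite(f'pics/{n}3.png',a)
    u,v=proj(n,(.5624,-.1739,.0615));print(n,u,v)
    u,v=int(u),int(v);A.append(cv2.resize(a[v-60:v+40,u-50:u+50],(400,400),interpolation=cv2.INTER_CUBIC));print(u-50,v-60)
cv2.imwrite('pics/c3.png',np.hstack(A))"
```

```text
side 354.84463227127276 298.6227172701778
304 238
top 420.56007802359017 247.33202657764554
370 187
```

View pics/c3.png

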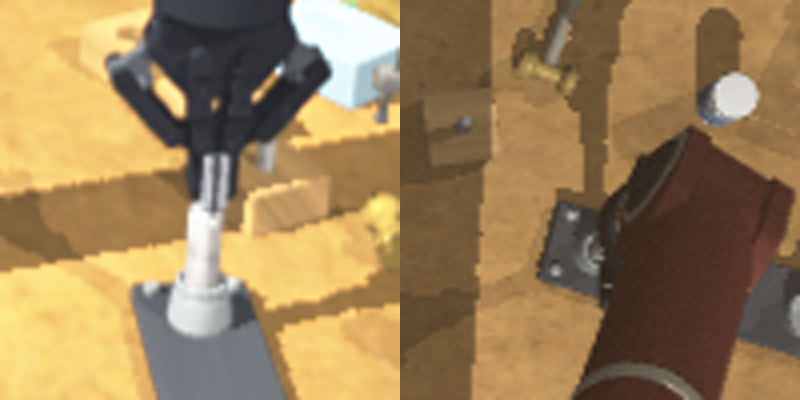

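Side crop: the shut fingertips are near (357.7,289), about 9 px above their predicted place. The plug is unmoved, with its top at (355,290). So the fingers are either too high or behind the plug. I'll check against the earlier picture, where the tips were in clear view.

```bash
python3 -c "
from h import *
p=np.array((.5586,-.1747,.1389));y=np.array([np.cos(np.radians(-16.35)),np.sin(np.radians(-16.35)),0])
for dz in(0,.005,.01,.02,.03):
  print(dz,[np.round((proj('side',p+[0,0,dz]+k*.026*y)-[280,200])*4) for k in(-1,0,1)])
print(proj('side',(.56,-.175,.086)),proj('side',(.56,-.175,.03)))
"
```

```text
0 [array([255., 281.]), array([302., 279.]), array([347., 277.])]
0.005 [array([256., 273.]), array([302., 271.]), array([348., 269.])]
0.01 [array([256., 265.]), array([303., 263.]), array([349., 261.])]
0.02 [array([257., 249.]), array([304., 247.]), array([350., 245.])]
0.03 [array([258., 233.]), array([305., 231.]), array([351., 229.])]
[354.71253778 289.9519737 ] [353.40173383 310.56082945]
```

```bash
python3 -c "
from h import *
import cv2
p=np.array((.23404,.6056,.2043));y=np.array([.360,.933,0]);A=[]
for n in('side','top'):
  a=cv2.imread(f'pics/{n}0.png');u,v=proj(n,p).astype(int);u0,v0=max(u-45,0),max(v-45,0)
  c=cv2.resize(a[v0:v0+70,u0:u0+90],(720,560)[:2],interpolation=cv2.INTER_CUBIC)
  c=cv2.resize(c,(396,308))
  for k in(-1,0,1):
    for dz,col in((0,(0,0,255)),(.013,(0,255,0)),(.037,(255,0,0))):
      q=(proj(n,p+[0,0,dz]+k*.0425*y)-[u0,v0]+.5)*4.4-.5;cv2.circle(c,(int(q[0]),int(q[1])),2,col,-1)
  A.append(c)
cv2.imwrite('pics/c4.png',np.hstack(A))"
```

```text
(no output)
```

View pics/c4.png

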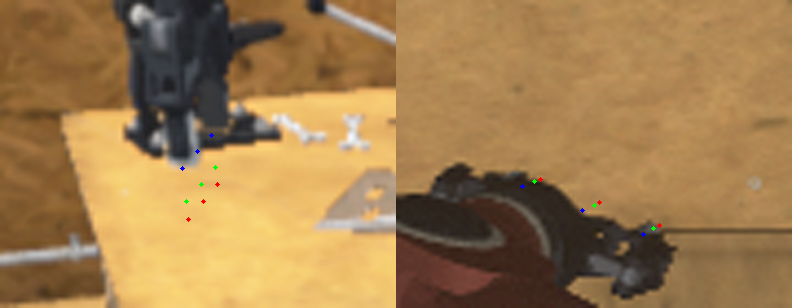

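The start picture agrees. The real fingertips sit about 24 mm higher than reported, because the blue dots (+37 mm = 13 + 24) land on them. So I'll work with reported z = real tip − 0.024: lift a little, open, and go lower.

play_rows:
  targets:
    - [-0.0017, -0.0017, -0.025, 0.3, 0, 0, 1]
    - [-0.0017, -0.0017, -0.025, 0.3, 0, 0, -0.5]
    - [-0.0017, -0.0017, -0.025, 0.3, 0, 0, -0.5]
    - [-0.0017, -0.0017, -0.025, 0.3, 0, 0, -0.5]
    - [-0.0017, -0.0017, -0.025, 0.3, 0, 0, -0.5]
    - [-0.0017, -0.0017, 0.005, 0.3, 0, 0, -0.5]
    - [-0.0017, -0.0017, 0.026, 0.3, 0, 0, -0.5]
    - [-0.0017, -0.0017, 0.026, 0.3, 0, 0, -0.5]
    - [-0.0017, -0.0017, 0.026, 0.3, 0, 0, -0.5]

```text
clock: 3.92
position: [0.5587, -0.1745, 0.0334]
tool_rot: [-0.002, 0.799, 0.601, -0.002]
wrist_force: [-1.2, -0.2, 0.8]
opening: 0.0641
finger_force: 0.0
```

play_rows:
  targets:
    - [0, 0, 0, 0, 0, 0, 1]
    - [0, 0, 0, 0, 0, 0, 1]
    - [0, 0, 0, 0, 0, 0, 1]
    - [0, 0, 0, 0, 0, 0, 1]
    - [0, 0, 0, 0, 0, 0, 1]
    - [0, 0, 0, 0, 0, 0, 1]

```text
clock: 4.42
position: [0.5606, -0.1753, 0.0359]
tool_rot: [0.0, 0.799, 0.601, 0.0]
wrist_force: [-1.1, -0.3, 5.2]
opening: 0.0181
finger_force: 39.2
```

```bash
python3 -c "
from h import *
import cv2
plan((.56,-.175,.12,-16),(.678,.036,.1,-2))
a=arm.capture('side')[:,:,::-1];cv2.imwrite('pics/side5.png',a)
cv2.imwrite('pics/c5.png',cv2.resize(a[238:338,304:404],(600,600),interpolation=cv2.INTER_CUBIC))"
```

```text
t 4.4167 p [ 0.5606 -0.1753  0.0359] az -16.13 tilt [ 0.0002 -0.    ] open 0.018149511347785856 F [-1.1 -0.3  5.2]
[ 0.0001 -0.0007 -0.0841] [ 0.01 -0.   -0.13]
[ 0.2356  0.0541 -0.0641] [ 1.000e-02 -0.000e+00 -1.413e+01]
```

Gripped: opening 18 mm, 39 N. I'll lift straight up and check how the plug sits in the hand.

play_rows:
  targets:
    - [0, 0, -0.02, 0, 0, 0, 1]
    - [0, 0, -0.05, 0, 0, 0, 1]
    - [0, 0, -0.084, 0, 0, 0, 1]
    - [0, 0, -0.084, 0, 0, 0, 1]
    - [0, 0, -0.084, 0, 0, 0, 1]

```text
clock: 4.88
position: [0.5612, -0.1755, 0.1205]
tool_rot: [0.001, 0.799, 0.601, 0.001]
wrist_force: [0.1, -0.3, -1.7]
opening: 0.018
finger_force: 39.4
```

```bash
python3 -c "
from h import *
import cv2
plan((.678,.036,.12,-2),(.678,.036,.08,-2))
s,p,R=pose();print(s['finger_force'],[proj('side',p+[0,0,d]) for d in(.024,0,-.001,-.01)])
a=arm.capture('side')[:,:,::-1];cv2.imwrite('pics/side6.png',a)
u,v=proj('side',p).astype(int);print(u-40,v-50)
cv2.imwrite('pics/c6.png',cv2.resize(a[v-50:v+50,u-40:u+60],(600,600),interpolation=cv2.INTER_CUBIC))"
```

```text
t 4.8833 p [ 0.5612 -0.1755  0.1205] az -16.13 tilt [ 0.0023 -0.0007] open 0.01797076409259376 F [ 0.1 -0.3 -1.7]
[0.2356 0.0534 0.0006] [  0.14   0.02 -14.13]
[0.2356 0.0533 0.0406] [  0.14   0.02 -14.13]
39.36238467693329 [array([356.7425782, 267.4691823]), array([356.1421684 , 276.82107863]), array([356.11739412, 277.20695939]), array([355.89528804, 280.66645159])]
316 226
```

View pics/c6.png

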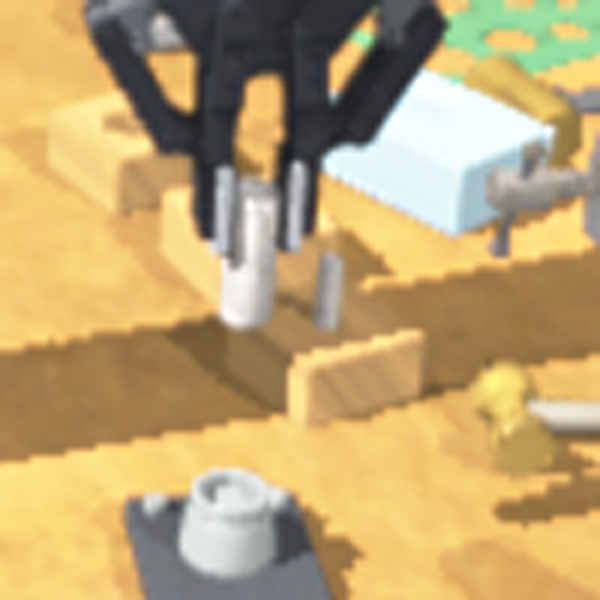

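The plug is held well. Its bottom, at about (357,279), projects to reported TCP x,y and 4 to 5 mm below reported TCP z. Now I'll refine the hole numerically from the clear pictures.

```bash
python3 -c "
from h import *
import cv2
for n in('top','side'):
  a=cv2.cvtColor(cv2.imread(f'pics/{n}0.png'),cv2.COLOR_BGR2GRAY);u,v=np.round(proj(n,(.678,.036,.03))).astype(int);print(n,u,v);print('cols',u-12,'rows',v-10);print(a[v-10:v+13,u-12:u+13])
  # edges along hole row and col
print(np.round(back('side',316+246/6-.4,226+319/6-.4,.1165),4))
"
```

```text
top 355 214
cols 343 rows 204
[[140 141 137  93  91  92  91  92  98  99  94  93  92  96  97  96  94  93
   94  94  96 103 145 148 145]
 [143 144 139 113 128 127 126 129 128 127 127 128 129 128 131 131 127 129
  130 145 142 129 143 143 145]
 [147 146 146 125 166 168 168 168 168 170 167 167 169 169 167 167 167 167
  168 167 164 145 142 143 145]
 [144 144 130 127 172 173 174 172 172 174 174 173 173 171 171 171 171 171
  170 172 166 150 144 143 145]
 [128 130 129 123 169 168 168 168 166 167 165 166 166 165 164 164 162 161
  163 161 161 141 136 138 140]
 [125 123 122 118 159 159 160 159 160 160 160 159 160 160 160 159 158 159
  158 159 156 140 134 135 138]
 [122 121 117 118 159 161 161 162 162 162 162 157 120 129 163 164 163 162
  164 165 161 143 132 135 139]
 [123 124 120 105 172 173 171 173 172 173 173 157 148 150 162 173 173 174
  173 173 171 148 131 130 134]
 [124 124 120 114 171 170 171 171 169 163 125 152 151 127  90 140 168 167
  167 168 164 144 135 134 136]
 [122 121 118 114 170 168 170 169 166 140  89  90  90  89  89  96 156 170
  169 171 170 166 135 137 139]
 [120 120 120 115 17
[... 3118 characters left out ...]
 189 177 168
  167 163 160 161 163 156 152]
 [217 216 215 214 214 216 217 216 193 181 182 174 164 158 159 167 173 170
  165 165 163 161 162 163 196]
 [215 217 216 215 214 214 217 215 174 159 163 164 163 159 158 158 169 174
  169 167 165 160 159 171 235]
 [203 216 218 217 215 214 215 215 175 157 159 164 165 162 159 157 162 171
  174 168 166 163 158 173 247]
 [185 203 217 218 217 215 215 213 177 158 157 161 164 164 161 159 158 164
  174 172 166 164 162 172 228]
 [173 184 203 217 219 217 215 207 173 160 159 158 162 164 164 160 158 158
  166 176 171 172 182 194 227]
 [170 173 183 204 218 220 217 205 169 160 161 158 158 162 164 164 160 159
  165 193 201 219 225 226 235]]
[ 0.5616 -0.1776  0.1165]
```

```bash
python3 -c "
from h import *
print(back('top',355.45,213.7,.03),back('side',357.1,260.7,.03))
plan((.678,.036,.1,-2),(.678,.036,.045,-2))"
```

```text
[0.67789491 0.0353527  0.03      ] [0.6800562  0.03726322 0.03      ]
t 4.9333 p [ 0.5598 -0.1747  0.1187] az -16.12 tilt [-0.0017  0.0009] open 0.01829116973472589 F [-0.5 -0.6 -0.9]
[0.2352 0.0551 0.0187] [ -0.1   -0.03 -14.12]
[0.2352 0.0552 0.0737] [ -0.1   -0.03 -14.12]
```

play_rows:
  targets:
    - [0.236, 0.0555, 0, 0, 0, -14, 1]
    - [0.236, 0.0555, 0, 0, 0, -14, 1]
    - [0.236, 0.0555, 0, 0, 0, -14, 1]
    - [0.236, 0.0555, 0, 0, 0, -14, 1]
    - [0.236, 0.0555, 0, 0, 0, -14, 1]
    - [0.236, 0.0555, 0, 0, 0, -14, 1]
    - [0.236, 0.0555, 0.03, 0, 0, -14, 1]
    - [0.236, 0.0555, 0.06, 0, 0, -14, 1]
    - [0.236, 0.0555, 0.075, 0, 0, -14, 1]
    - [0.236, 0.0555, 0.075, 0, 0, -14, 1]

```text
clock: 5.77
position: [0.6731, 0.0369, 0.0362]
tool_rot: [-0.006, 0.72, 0.694, -0.006]
wrist_force: [-0.6, 0.4, -1.8]
opening: 0.018
finger_force: 39.4
```

play_rows:
  targets:
    - [0, 0, 0, 0, 0, 0, 1]
    - [0, 0, 0, 0, 0, 0, 1]
    - [0, 0, 0, 0, 0, 0, 1]

```text
clock: 6.02
position: [0.68, 0.0359, 0.0451]
tool_rot: [0.0, 0.72, 0.694, 0.001]
wrist_force: [-0.2, -0.0, -0.5]
opening: 0.0181
finger_force: 39.4
```

```bash
python3 -c "
from h import *
import cv2
plan((.679,.036,.045,-2))
s,p,R=pose();z=p[2]-.0045
q=proj('side',(p[0],p[1],z));h=proj('side',(.679,.036,.03));print(q,h)
a=arm.capture('side')[:,:,::-1];cv2.imwrite('pics/side7.png',a)
cv2.imwrite('pics/c7.png',cv2.resize(a[215:290,320:400],(800,750),interpolation=cv2.INTER_CUBIC)[150:750])"
```

```text
t 6.0167 p [0.68   0.0359 0.0451] az -2.15 tilt [0.0011 0.0005] open 0.018129896616757887 F [-0.2 -0.  -0.5]
[ 0.     -0.001   0.0001] [ 0.06 -0.03 -0.15]
[357.52283643 257.52187637] [356.97075077 260.97221418]
```

View pics/c7.png

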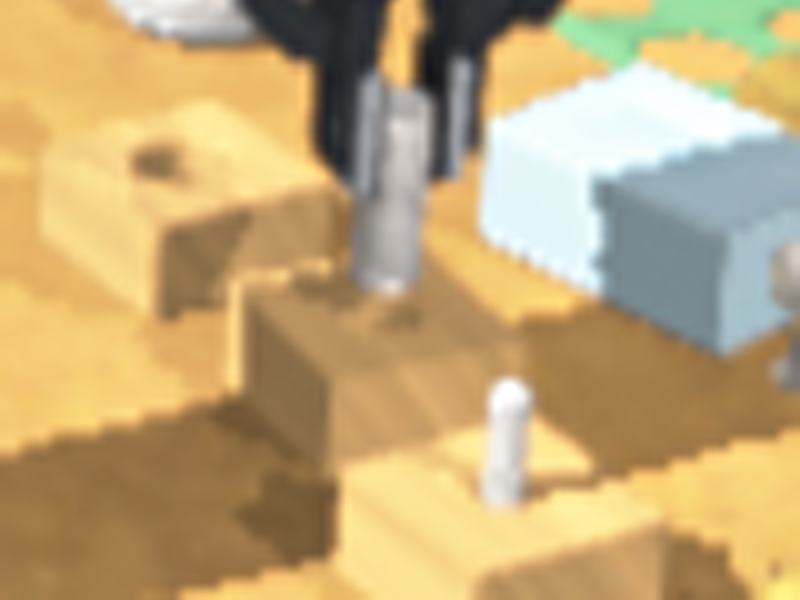

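Plug bottom is at about (358.2,257.5), over the hole ellipse near (357,260.7). The side view asks for about −1 to −2 mm in x and +2 mm in y. I'll nudge it that way and lower gently.

play_rows:
  targets:
    - [0.0015, -0.001, 0.003, 0, 0, 0, 1]
    - [0.0015, -0.001, 0.007, 0, 0, 0, 1]
    - [0.0015, -0.001, 0.01, 0, 0, 0, 1]
    - [0.0015, -0.001, 0.013, 0, 0, 0, 1]
    - [0.0015, -0.001, 0.016, 0, 0, 0, 1]
    - [0.0015, -0.001, 0.016, 0, 0, 0, 1]

```text
clock: 6.57
position: [0.6779, 0.0376, 0.0268]
tool_rot: [-0.001, 0.72, 0.694, -0.001]
wrist_force: [1.5, 0.2, -1.4]
opening: 0.0183
finger_force: 39.4
```

It is 7–8 mm below the block top with no resistance, so I'll carry on.

play_rows:
  targets:
    - [0, 0, 0.005, 0, 0, 0, 1]
    - [0, 0, 0.009, 0, 0, 0, 1]
    - [0, 0, 0.012, 0, 0, 0, 1]
    - [0, 0, 0.015, 0, 0, 0, 1]
    - [0, 0, 0.016, 0, 0, 0, 1]
    - [0, 0, 0.016, 0, 0, 0, 1]

```text
clock: 7.07
position: [0.678, 0.0376, 0.0139]
tool_rot: [-0.001, 0.72, 0.694, -0.0]
wrist_force: [-3.1, -0.1, 10.0]
opening: 0.0182
finger_force: 40.8
```

Firm contact (10 N) at the expected depth. Release and retreat.

play_rows:
  targets:
    - [0, 0, -0.001, 0, 0, 0, 0.3]
    - [0, 0, -0.001, 0, 0, 0, 0]
    - [0, 0, -0.001, 0, 0, 0, 0]
    - [0, 0, -0.001, 0, 0, 0, 0]
    - [0, 0, -0.03, 0, 0, 0, 0]
    - [0, 0, -0.07, 0, 0, 0, 0]
    - [0, 0, -0.11, 0, 0, 0, 0]
    - [0, 0, -0.15, 0, 0, 0, 0]

```text
clock: 7.73
position: [0.6775, 0.0378, 0.1626]
tool_rot: [-0.001, 0.72, 0.694, -0.001]
wrist_force: [1.0, 1.0, -0.4]
opening: 0.0428
finger_force: 0.0
```

```bash
python3 -c "
from h import *
import cv2
b=.458,.2937
plan((.60,.24,.2,5),(.458,.2937,.15,11.3),(.458,.2937,.0,11.3))
a=arm.capture('side')[:,:,::-1];t=arm.capture('top')[:,:,::-1]
cv2.imwrite('pics/side8.png',a);cv2.imwrite('pics/top8.png',t)
u,v=proj('side',(.679,.0365,.064));print(u,v,proj('side',(.679,.0365,.03)))
c=cv2.cvtColor(a,cv2.COLOR_BGR2GRAY);u,v=int(round(u)),int(round(v));print('cols',u-8,'rows',v-6);print(c[v-6:v+20,u-8:u+9])
"
```

```text
t 7.7333 p [0.6775 0.0378 0.1626] az -2.13 tilt [-0.0034  0.0002] open 0.0427534699574181 F [ 1.   1.  -0.4]
[ 0.1992 -0.0851 -0.0371] [-0.19 -0.02 -7.13]
[ 0.2476 -0.2289  0.0134] [ -0.19  -0.03 -13.43]
[ 0.2475 -0.2284  0.1634] [ -0.19  -0.03 -13.43]
357.58973636402953 249.89154990924337 [356.88659745 260.89075283]
cols 350 rows 244
[[197 196 196 196 200 202 203 204 202 201 200 200 203 203 195 194 194]
 [198 194 195 195 197 199 200 200 198 199 200 191 189 190 186 187 188]
 [214 203 197 195 196 199 200 199 189 185 188 184 184 186 187 187 188]
 [224 218 207 199 198 199 191 191 184 183 184 186 187 189 189 188 185]
 [207 197 181 194 199 198 177 180 177 184 187 189 191 191 190 188 186]
 [168 166 150 153 179 186 177 179 178 182 181 188 190 192 190 189 186]
 [150 155 146 123 133 147 168 181 181 175 172 178 185 187 187 186 186]
 [148 152 146 120 115 129 159 176 169 168 176 187 183 182 181 183 183]
 [146 149 143 119 117 142 182 191 184 196 190 192 192 189 180 180 180]
 [148 147 139 119 119 139 172 186 176 194 189 195 199 198 193 193 183]
 [151 146 135 120 122 137 163 185 191 186 185 200 208
[... 383 characters left out ...]
117 115 118 131 151 181 182 165 160 138 138 141 142 144 145]
 [149 140 139 132 124 138 162 187 189 170 149 123 135 141 141 141 144]
 [150 149 148 146 138 144 169 190 192 176 153 127 139 145 143 141 141]
 [150 150 150 148 146 148 162 168 167 161 151 143 146 148 145 143 140]
 [147 150 149 149 147 147 151 153 153 153 150 149 147 148 147 147 143]
 [131 145 149 149 148 148 147 147 151 153 154 152 149 151 152 158 159]
 [115 132 145 149 150 148 146 146 149 157 164 165 163 163 161 163 167]
 [110 115 130 148 155 156 156 158 158 164 175 175 170 169 166 163 165]
 [110 110 117 151 163 166 165 163 161 162 170 178 175 170 169 166 163]
 [109 109 114 153 163 167 170 166 164 160 163 171 177 173 170 169 164]]
```

The plug in the picture spans rows 248–262.7, against 248.2–262.5 predicted for fully home, so it is in. Next is the lever.

play_rows:
  targets:
    - [0.2, -0.085, -0.037, 0, 0, -7, 0]
    - [0.2, -0.085, -0.037, 0, 0, -7, 0]
    - [0.2, -0.085, -0.037, 0, 0, -7, 0]
    - [0.2, -0.085, -0.037, 0, 0, -7, 0]
    - [0.25, -0.229, 0.013, 0, 0, -13.4, 0]
    - [0.25, -0.229, 0.013, 0, 0, -13.4, 0]
    - [0.25, -0.229, 0.013, 0, 0, -13.4, 0]
    - [0.25, -0.229, 0.013, 0, 0, -13.4, 0]
    - [0.25, -0.229, 0.08, 0, 0, -13.4, 0]
    - [0.25, -0.229, 0.08, 0, 0, -13.4, 0]

```text
clock: 8.67
position: [0.4562, 0.2992, 0.0819]
tool_rot: [-0.001, 0.632, 0.775, 0.001]
wrist_force: [1.0, -0.9, -0.5]
opening: 0.0423
finger_force: 0.0
```

play_rows:
  targets:
    - [0, 0, 0, 0, 0, 0, 0]
    - [0, 0, 0, 0, 0, 0, 0]
    - [0, 0, 0, 0, 0, 0, 0]

```text
clock: 8.92
position: [0.4609, 0.2955, 0.0834]
tool_rot: [0.0, 0.635, 0.773, 0.001]
wrist_force: [-0.2, -0.2, 0.4]
opening: 0.043
finger_force: 0.0
```

```bash
python3 -c "
from h import *
import cv2
plan((.4583,.294,.01,11.3),(.4583,.294,-.016,11.3))
a=arm.capture('side')[:,:,::-1];cv2.imwrite('pics/side9.png',a)
cv2.imwrite('pics/top9.png',arm.capture('top')[:,:,::-1])"
```

```text
t 8.9167 p [0.4609 0.2955 0.0834] az 11.16 tilt [0.0016 0.0007] open 0.04299186523650855 F [-0.2 -0.2  0.4]
[-0.001  -0.0029  0.0734] [ 0.1  -0.02 -0.14]
[-0.001  -0.003   0.0994] [ 0.1  -0.02 -0.14]
```

play_rows:
  targets:
    - [-0.001, -0.002, 0.03, 0, 0, 0, 0]
    - [-0.001, -0.002, 0.06, 0, 0, 0, 0]
    - [-0.001, -0.002, 0.075, 0, 0, 0, 0]
    - [-0.001, -0.002, 0.083, 0, 0, 0, 0]
    - [-0.001, -0.002, 0.09, 0, 0, 0, 0]
    - [-0.001, -0.002, 0.09, 0, 0, 0, 0]

```text
clock: 9.52
position: [0.4576, 0.2945, -0.0078]
tool_rot: [-0.0, 0.635, 0.773, 0.0]
wrist_force: [-0.5, -0.5, -0.6]
opening: 0.0427
finger_force: 0.0
```

play_rows:
  targets:
    - [0, 0, 0.004, 0, 0, 0, 0]
    - [0, 0, 0.008, 0, 0, 0, 0]
    - [0, 0, 0.008, 0, 0, 0, 0]

```text
clock: 9.77
position: [0.4568, 0.295, -0.0156]
tool_rot: [-0.001, 0.634, 0.773, -0.0]
wrist_force: [0.3, 0.3, 0.3]
opening: 0.043
finger_force: 0.0
```

```bash
python3 -c "
from h import *
plan((.4583,.294,-.016,11.3))"
```

```text
t 9.7667 p [ 0.4568  0.295  -0.0156] az 11.27 tilt [-0.0011  0.0009] open 0.04297385476188228 F [0.3 0.3 0.3]
[-0.0012  0.0013  0.0004] [-0.05 -0.06 -0.03]
```

play_rows:
  targets:
    - [-0.001, 0, 0, 0, 0, 0, 0.5]
    - [-0.001, 0, 0, 0, 0, 0, 1]
    - [-0.001, 0, 0, 0, 0, 0, 1]
    - [-0.001, 0, 0, 0, 0, 0, 1]
    - [-0.001, 0, 0, 0, 0, 0, 1]
    - [-0.001, 0, 0, 0, 0, 0, 1]
  newtons: 90

```text
clock: 10.27
position: [0.4578, 0.294, -0.015]
tool_rot: [-0.0, 0.634, 0.773, 0.001]
wrist_force: [0.4, -0.3, 6.1]
opening: 0.014
finger_force: 89.2
```

play_rows:
  targets:
    - [0, 0, -0.01, 0, 0, 0, 1]
    - [0, 0, -0.03, 0, 0, 0, 1]
    - [0, 0, -0.06, 0, 0, 0, 1]
    - [0, 0, -0.1, 0, 0, 0, 1]
    - [0, 0, -0.14, 0, 0, 0, 1]
    - [0, 0, -0.15, 0, 0, 0, 1]
    - [0, 0, -0.15, 0, 0, 0, 1]

```text
clock: 10.85
position: [0.4581, 0.2948, 0.1371]
tool_rot: [-0.0, 0.634, 0.773, 0.003]
wrist_force: [0.9, -0.6, -5.0]
opening: 0.0138
finger_force: 88.5
```

```bash
python3 -c "
from h import *
import cv2
plan((.62,.28,.2,8),(.64,.0,.2,-16),(.525,-.295,.14,-16))
s,p,R=pose();print(s['wrist_torque'],s['finger_force'])
a=arm.capture('side')[:,:,::-1];cv2.imwrite('pics/side10.png',a)
cv2.imwrite('pics/top10.png',arm.capture('top')[:,:,::-1])"
```

```text
t 10.85 p [0.4581 0.2948 0.1371] az 11.29 tilt [0.003  0.0042] open 0.013768918432985605 F [ 0.9 -0.6 -5. ]
[-0.046   0.1561 -0.0624] [ 0.21 -0.21  3.29]
[-0.3244  0.1209 -0.0635] [ 0.16 -0.25 27.29]
[-0.5914 -0.0499 -0.0051] [ 0.16 -0.25 27.29]
[-0.02314458 -0.06742185  0.05076409] 88.4544825553894
```

Held: 14 mm opening, 88 N, about 5 N of weight. I'll carry it round behind the mill.

play_rows:
  targets:
    - [-0.046, 0.156, -0.062, 0, 0, 3, 1]
    - [-0.046, 0.156, -0.062, 0, 0, 3, 1]
    - [-0.046, 0.156, -0.062, 0, 0, 3, 1]
    - [-0.046, 0.156, -0.062, 0, 0, 3, 1]
    - [-0.324, 0.121, -0.063, 0, 0, 10, 1]
    - [-0.324, 0.121, -0.063, 0, 0, 14, 1]
    - [-0.324, 0.121, -0.063, 0, 0, 18, 1]
    - [-0.324, 0.121, -0.063, 0, 0, 22, 1]
    - [-0.324, 0.121, -0.063, 0, 0, 25, 1]
    - [-0.324, 0.121, -0.063, 0, 0, 27, 1]

```text
clock: 11.78
position: [0.6334, 0.0294, 0.1919]
tool_rot: [-0.003, 0.798, 0.603, -0.004]
wrist_force: [0.1, 0.1, -3.6]
opening: 0.0145
finger_force: 89.2
```

```bash
python3 -c "
from h import *
plan((.62,-.05,.2,-16),(.525,-.295,.14,-16))"
```

```text
t 11.7833 p [0.6334 0.0294 0.1919] az -15.86 tilt [-0.0103  0.0003] open 0.014472784946771627 F [ 0.1  0.1 -3.6]
[-0.0801  0.0087 -0.008 ] [-0.57  0.14  0.14]
[-0.3416 -0.0151  0.0529] [-0.57  0.14  0.14]
```

play_rows:
  targets:
    - [-0.3, -0.02, 0, 0, 0, 0, 1]
    - [-0.3, -0.02, 0, 0, 0, 0, 1]
    - [-0.3, -0.02, 0, 0, 0, 0, 1]
    - [-0.3, -0.02, 0, 0, 0, 0, 1]
    - [-0.32, -0.025, 0, 0, 0, 0, 1]
    - [-0.32, -0.025, 0.02, 0, 0, 0, 1]
    - [-0.32, -0.025, 0.04, 0, 0, 0, 1]
    - [-0.32, -0.025, 0.05, 0, 0, 0, 1]
    - [-0.32, -0.025, 0.05, 0, 0, 0, 1]
    - [-0.32, -0.025, 0.05, 0, 0, 0, 1]

```text
clock: 12.62
position: [0.5197, -0.2718, 0.1413]
tool_rot: [-0.006, 0.799, 0.601, -0.004]
wrist_force: [0.5, 1.5, -4.0]
opening: 0.0139
finger_force: 89.2
```

play_rows:
  targets:
    - [0, 0, 0, 0, 0, 0, 1]
    - [0, 0, 0, 0, 0, 0, 1]
    - [0, 0, 0, 0, 0, 0, 1]

```text
clock: 12.87
position: [0.5261, -0.2682, 0.1459]
tool_rot: [-0.001, 0.796, 0.605, -0.0]
wrist_force: [-0.0, 1.3, -5.8]
opening: 0.0142
finger_force: 89.2
```

```bash
python3 -c "
from h import *
import cv2
plan((.525,-.295,.12,-16))
a=arm.capture('side')[:,:,::-1];cv2.imwrite('pics/side11.png',a);t=arm.capture('top')[:,:,::-1];cv2.imwrite('pics/top11.png',t)
A=cv2.resize(a[250:400,300:430],None,fx=4,fy=4,interpolation=cv2.INTER_CUBIC);B=cv2.resize(t[215:295,395:495],None,fx=2.7,fy=2.7,interpolation=cv2.INTER_CUBIC)
c=np.zeros((600,790,3),np.uint8);c[:,:520]=A;c[:B.shape[0],520:520+B.shape[1]]=B;cv2.imwrite('pics/c11.png',c)
z=.12
"
```

```text
t 12.8667 p [ 0.5261 -0.2682  0.1459] az -15.53 tilt [-0.002   0.0019] open 0.01415757718502891 F [-0.   1.3 -5.8]
[-0.0262  0.0062  0.0258] [-0.14 -0.07  0.47]
```

View pics/c11.png

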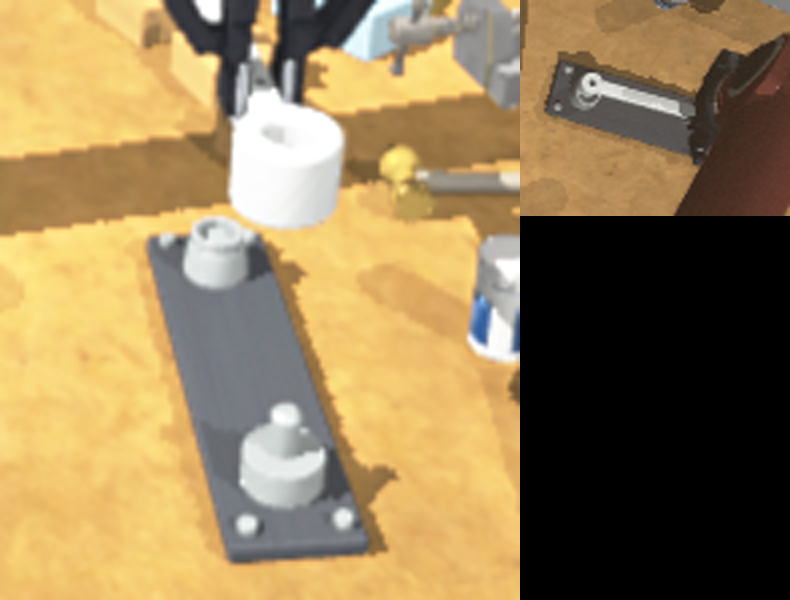

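Side crop: the hub hangs level with its bottom near (285,222). The post tip is at (285,413) and the empty seat at (217,235). The lever points along the plate, and its small boss appears in the top view at about (421.7,246). I'll fit the plate outline and the lever's parts numerically.

```bash
cat > fit.py <<'E'
from h import *
import cv2
def plate(n,file,roi):
    a=cv2.imread(file).astype(int);m=np.zeros(a.shape[:2],np.uint8);u0,v0,u1,v1=roi
    s=a[v0:v1,u0:u1];m[v0:v1,u0:u1]=((s[...,0]>=s[...,2]-6)&(s.sum(2)<330))*255
    m=cv2.morphologyEx(m,cv2.MORPH_CLOSE,np.ones((3,3),np.uint8))
    c=max(cv2.findContours(m,cv2.RETR_EXTERNAL,cv2.CHAIN_APPROX_NONE)[0],key=cv2.contourArea)
    P=np.array([back(n,u,v,.012)[:2] for u,v in c[:,0]]).astype(np.float32)
    r=cv2.minAreaRect(P);b=cv2.boxPoints(r);print(n,file,np.round(r[0],4),np.round(r[1],4),round(r[2],2))
plate("top","pics/top0.png",(395,228,495,285))
plate("side","pics/side0.png",(325,290,405,395))
# bright-spot patches
a=cv2.cvtColor(cv2.imread("pics/top0.png"),cv2.COLOR_BGR2GRAY)
print("post top0 cols465 rows256");print(a[256:277,465:484])
a=cv2.cvtColor(cv2.imread("pics/top11.png"),cv2.COLOR_BGR2GRAY)
print("end top11 cols412 rows238");print(a[238:256,412:434])
a=cv2.cvtColor(cv2.imread("pics/side0.png"),cv2.COLOR_BGR2GRAY)
print("post side cols360 rows348");print(a[348:378,358:384])
E
python3 fit.py
```

```text
top pics/top0.png [ 0.5128 -0.2813] [0.0194 0.0209] 29.89
side pics/side0.png [ 0.4922 -0.324 ] [0.0474 0.0197] 72.51
post top0 cols465 rows256
[[ 84  82  59  61  62  60  61  61  62  63  68  75  75  84  84  82  80  80
   77]
 [ 81  63  63  61  60  61  61  61  63  62  63  61  61  69  65  72  79  82
   81]
 [ 83  61  60  61  61  60  59  63  63  62  62  64  64  83  86  81  72  65
   76]
 [ 83  59  60  62  62  63  68  77  77  72  68  64  64  85  83  83  82  68
   63]
 [ 83  60  60  64  79 115 102 102  99 100 106 123  80  84  83  84  81  81
  106]
 [ 75  60  65  94 154 150 100 101 100  99 112 154 149  94  83  76  87 136
  156]
 [ 78  60  80 131 155 149 102 101 101 100 110 156 152 130  83  74  89 138
  156]
 [ 75  67  96 157 157 151  98  81  70  79  94 126 144 153 116  76  77  85
   83]
 [ 74  70 100 158 153 132  79  68  81 115 155 151 141 150 118  82  84  84
   86]
 [ 77  74 110 138 140 134 102  76 103 138 155 154 150 153 131  84  83  82
   82]
 [ 80  82 111 141 140 138 115  93 108 142 155 159 156 153 134  86  82  82
   84]
 [ 79  84  88 141 140 142 139 128 121 136 158 157 155 155 133  84
[... 5043 characters left out ...]
74 164 156
  152 149 148 144 120  82  69  67]
 [112 109 117 167 203 208 207 205 204 203 201 196 192 188 180 173 163 157
  153 152 150 143 106  74  71  69]
 [116 115 110 132 180 202 209 207 206 204 202 196 191 185 178 170 162 158
  154 153 147 124  85  68  72  68]
 [117 117 113 116 138 170 207 209 206 203 198 194 187 180 174 167 161 157
  154 148 127  95  74  74  99  79]
 [115 117 115 113 115 129 159 180 199 198 195 190 184 178 172 163 157 155
  151 125  95 100 102 104 113 108]
 [115 117 115 114 114 113 120 134 149 152 168 164 166 164 167 150 130 130
  129 115 106 113 115 115 116 117]
 [115 115 116 115 115 112 111 114 114 117 131 129 132 132 134 125 115 117
  117 115 114 115 115 115 115 124]]
```

```bash
python3 - <<'E'
from h import *
import cv2
r=lambda a:np.round(a,4)
ps=back('side',371,352.5,.057);pt=back('top',473.1,265.4,.032);print("post side",r(ps),"shoulder top",r(pt))
sp=np.array([.5601,-.1751])
for q in(ps,pt): d=sp-q[:2];print("len,yaw",r(np.linalg.norm(d)),np.degrees(np.arctan2(d[1],d[0])))
e=back('top',421.4,245.4,.199)
p=np.array([.5261,-.2682]);a=np.radians(90-15.53);x=np.array([np.cos(a),np.sin(a)])
print("end top",r(e),"kin end",r(p+.125*x),"kin hub",r(p-.06*x))
hb=p-.06*x
c=cv2.cvtColor(cv2.imread("pics/side11.png"),cv2.COLOR_BGR2GRAY)
# predicted silhouettes of hub top/bottom circles
t=np.linspace(0,2*np.pi,90)
for z in(.156,.161,.166):
  B=np.array([proj('side',(hb[0]+.026*np.cos(k),hb[1]+.026*np.sin(k),z)) for k in t]);T=np.array([proj('side',(hb[0]+.026*np.cos(k),hb[1]+.026*np.sin(k),z+.04)) for k in t])
  print(z,"cols",B[:,0].min(),B[:,0].max(),"bot",B[:,1].max(),"top",T[:,1].min(),T[:,1].mean())
print("col 372 rows 268..312",c[268:312,372]);print("row 295 cols 350..392",c[295,350:392])
# seat rim, side11
print("seat rows300-325 at col 354",c[300:325,354]);print("row 312 cols 340..370",c[312,340:370])
S=np.array([proj('side',(.56+.0155*np.cos(k),-.175+.0155*np.sin(k),.039)) for k in t]);print("pred rim",S.min(0),S.max(0))
E
```

```text
post side [ 0.5061 -0.353   0.057 ] shoulder top [ 0.5041 -0.3531  0.032 ]
len,yaw 0.1859 73.12588353933224
len,yaw 0.1866 72.53201300595758
end top [ 0.5583 -0.1484  0.199 ] kin end [ 0.5596 -0.1478] kin hub [ 0.51  -0.326]
0.156 cols 356.00580075695854 383.0479960640632 bot 310.31932911644367 top 277.91171540397187 284.9610258192794
0.161 cols 356.14954488387235 383.25336646991514 bot 308.09596915038026 top 275.6810243276592 282.6921905998468
0.166 cols 356.29393938742464 383.45966875535123 bot 305.862292600642 top 273.4402881389383 280.4128858360537
col 372 rows 268..312 [196 195 195 195 193 175 163 175 251 255 255 255 255 252 247 247 247 242
 240 254 255 255 255 252 248 247 246 245 245 244 243 240 240 241 241 241
 239 237 226 216 210 211 211 210]
row 295 cols 350..392 [131 132 133 132 129 128 131 203 254 254 253 253 253 253 252 252 252 251
 251 251 250 248 245 242 239 234 227 224 221 216 213 212 211 205 183 139
 124 123 128 128 111 108]
seat rows300-325 at col 354 [135 195 213 213 233 212 203 228 235 236 235 217 193 207 224 221 216 215
 211 209 205 188 143 119 119]
row 312 cols 340..370 [114 121 105 103 101 106 164 224 233 227 222 225 219 207 193 189 171 164
 156 144 154 116  79  69  70  85 100 121 130 159]
pred rim [346.89574649 303.58580183] [360.33042986 311.11635745]
```

Post: side (.506,−.353), top (.504,−.353). Post to seat is 186 mm at yaw about 72.9°. The lever's hub and end match the kinematics within 2 mm. Target: balance point (.5225,−.295), closing azimuth −17.1°, reported z .080.

```bash
python3 -c "
from h import *
plan((.5225,-.295,.08,-17.1))"
```

```text
t 12.9667 p [ 0.526  -0.2689  0.1465] az -15.57 tilt [-0.0012  0.0009] open 0.0140640594573895 F [-0.  -0.4 -4.3]
[-0.0261  0.0038  0.0665] [-0.08 -0.03  1.53]
```

play_rows:
  targets:
    - [-0.01, 0.002, 0.01, 0, 0, 0.5, 1]
    - [-0.02, 0.004, 0.025, 0, 0, 1, 1]
    - [-0.026, 0.004, 0.04, 0, 0, 1.5, 1]
    - [-0.026, 0.004, 0.055, 0, 0, 1.5, 1]
    - [-0.026, 0.004, 0.066, 0, 0, 1.5, 1]
    - [-0.026, 0.004, 0.066, 0, 0, 1.5, 1]
    - [-0.026, 0.004, 0.066, 0, 0, 1.5, 1]
    - [-0.026, 0.004, 0.066, 0, 0, 1.5, 1]
    - [-0.026, 0.004, 0.066, 0, 0, 1.5, 1]
    - [-0.026, 0.004, 0.066, 0, 0, 1.5, 1]

```text
clock: 13.8
position: [0.5226, -0.2967, 0.0814]
tool_rot: [0.0, 0.805, 0.593, -0.0]
wrist_force: [0.4, 0.0, -4.0]
opening: 0.0146
finger_force: 89.2
```

```bash
python3 - <<'E'
from h import *
import cv2
plan((.5225,-.295,.08,-17.1))
s,p,R=pose();print(s['finger_force'])
a=arm.capture('side')[:,:,::-1];cv2.imwrite('pics/side12.png',a);t_=arm.capture('top')[:,:,::-1];cv2.imwrite('pics/top12.png',t_)
c=cv2.cvtColor(a,cv2.COLOR_BGR2GRAY)
t=np.linspace(0,2*np.pi,90);az=np.radians(72.9);x=np.array([np.cos(az),np.sin(az)]);hb=p[:2]-.06*x
for z in(.092,.097,.102):
  f2=lambda rr,zz:np.array([proj('side',(hb[0]+rr*np.cos(k),hb[1]+rr*np.sin(k),zz)) for k in t])
  B=f2(.026,z);T=f2(.026,z+.04);b=f2(.012,z+.04);print(z,"cols",B[:,0].min(),B[:,0].max(),"bot",B[:,1].max(),"top",T[:,1].min(),"bore",b.min(0),b.max(0))
h=proj('side',(*hb,.097)).astype(int);u,v=h;print(u,v)
for rr in(v-8,v-4,v): print("row",rr,"cols",u-20,c[rr,u-20:u+21])
for cc in(u-3,u,u+3): print("col",cc,"rows",v-32,c[v-32:v+24,cc])
c11=cv2.cvtColor(cv2.imread("pics/side11.png"),cv2.COLOR_BGR2GRAY)
for rr in(305,307,309): print("seat row",rr,c11[rr,340:368])
print("end top");e=proj('top',(*(p[:2]+.125*x),.135));print(e)
E
```

```text
t 13.8 p [ 0.5226 -0.2967  0.0814] az -17.2 tilt [ 0.0002 -0.0006] open 0.014623975733441423 F [ 0.4  0.  -4. ]
[ 0.0016 -0.0006  0.0014] [ 0.02  0.03 -0.1 ]
89.23667550086975
0.092 cols 358.49609861388035 385.450642115396 bot 346.98360666790813 top 313.61518043871655 bore [367.07719805 317.7843097 ] [379.74588098 325.18496556]
0.097 cols 358.6449406952274 385.6609169227381 bot 344.85279141508624 top 311.4721929389018 bore [367.24838235 315.62317444] [379.94650214 322.99217102]
0.102 cols 358.7944538554934 385.8722899367192 bot 342.71212457894245 top 309.31958897845135 bore [367.42035244 313.45221609] [380.1480462  320.78918381]
372 336
row 328 cols 352 [125 124 125 124 125 125 122 142 248 255 254 253 253 253 253 253 253 254
 254 254 254 254 254 255 255 255 253 249 243 234 223 219 216 213 208 207
 209 208 209 208 208]
row 332 cols 352 [124 125 126 126 123 123 124 172 255 255 254 254 253 253 253 253 252 252
 252 252 251 250 247 245 243 238 231 228 223 220 217 216 215 211 207 207
 207 210 211 212 213]
row 336 cols 352 [124 126 127 126 127 125 121 138 236 255 254 253 253 253 253 253 253
[... 557 characters left out ...]
 236 239 246 247 220 189
 185 182]
col 375 rows 304 [202 203 202 201 182 173 166 150 238 255 255 255 255 254 251 250 247 246
 245 243 255 255 255 255 255 250 247 246 245 245 244 241 240 242 242 242
 239 238 238 232 172 125 123 124 124 123 123 125 133 147 155 149 148 201
 177 148]
seat row 305 [218 217 215 213 213 214 212 215 226 227 211 195 188 185 212 224 224 230
 232 219 215 215 222 231 236 244 249 251]
seat row 307 [218 217 216 214 213 215 213 213 232 189 150 143 207 221 228 228 215 214
 221 234 228 228 226 209 202 211 211 212]
seat row 309 [215 218 215 170 113 112 120 171 224 233 205 175 230 236 236 235 230 222
 225 231 202 224 206 163 112 145 207 213]
end top
[426.42439151 246.60228866]
```

play_rows:
  targets:
    - [0.0015, 0, 0.001, 0, 0, 0.1, 1]
    - [0.0015, 0, 0.001, 0, 0, 0.1, 1]
    - [0.0015, 0, 0.001, 0, 0, 0.1, 1]
    - [0.0015, 0, 0.001, 0, 0, 0.1, 1]
    - [0.0015, 0, 0.001, 0, 0, 0.1, 1]
    - [0.0015, 0, 0.001, 0, 0, 0.1, 1]

```text
clock: 14.4
position: [0.5222, -0.295, 0.0793]
tool_rot: [-0.001, 0.806, 0.592, -0.001]
wrist_force: [-0.5, -0.5, -4.1]
opening: 0.014
finger_force: 89.2
```

```bash
python3 - <<'E'
from h import *
import cv2
plan((.5228,-.295,.08,-17.2))
s,p,R=pose()
a=arm.capture('side')[:,:,::-1];cv2.imwrite('pics/side13.png',a);c=cv2.cvtColor(a,cv2.COLOR_BGR2GRAY)
az=np.radians(72.8);x=np.array([np.cos(az),np.sin(az)]);e=p[:2]+.125*x;hb=p[:2]-.06*x;t=np.linspace(0,2*np.pi,90)
f2=lambda q,rr,zz:np.array([proj('side',(q[0]+rr*np.cos(k),q[1]+rr*np.sin(k),zz)) for k in t])
for z in(.092,.097,.102):
  B=f2(e,.010,z);T=f2(e,.012,z+.038);print(z,"foot cols",B[:,0].min(),B[:,0].max(),"bot",B[:,1].max(),"boss top cols",T[:,0].min(),T[:,0].max(),"rows",T[:,1].min(),T[:,1].max())
u,v=proj('side',(*e,.097)).astype(int);print("cols",u-10,"rows",v-24);print(c[v-24:v+10,u-10:u+11])
E
```

```text
t 14.4 p [ 0.5222 -0.295   0.0793] az -17.33 tilt [-0.0018  0.0004] open 0.013980398065851577 F [-0.5 -0.5 -4.1]
[ 0.0002  0.0005 -0.0007] [-0.1   0.01 -0.13]
0.092 foot cols 350.23735469941244 359.08788986350066 bot 290.2412493411382 boss top cols 350.1980671529457 360.9775164680063 rows 270.6516905864714 276.0468099243104
0.097 foot cols 350.34883840450937 359.21653115639924 bot 288.3380761253735 boss top cols 350.3111216839743 361.1117810220837 rows 268.7154962884383 274.0840439642726
0.102 foot cols 350.4607521392619 359.34566912846003 bot 286.4275013047066 boss top cols 350.42461876124116 361.24657175042483 rows 266.7717913878308 272.11351769486856
cols 344 rows 262
[[224 223 225 231 237 241 232 139  74  66  66  65  66  69  70  69  69  70
   69  69  67]
 [224 224 224 226 233 238 193  96  67  66  66  55  53  62  67  69  70  69
   68  68  68]
 [223 223 224 224 228 207 122  61  70  63  57  53  45  46  53  61  65  68
   68  68  68]
 [223 223 224 226 226 150  70  58  74  68  57  58  43  40  43  48  51  56
   59  63  66]
 [224 223 223 226 210 113  53  69  77  73  63  55  48  46  46  4
[... 1906 characters left out ...]
7  58  58  58  53  50 118 197 231 251 255 193  83  60  66  59
   58  55  60]
 [ 96  65  57  57  58  57  56  47  50  97 154 222 255 171  69  61  65  60
   58  58  58]
 [128  81  57  58  58  58  58  55  46  43  73 137 232 149  64  59  63  59
   57  58  58]
 [139 103  68  57  58  58  58  58  55  41  37  63 133  90  47  57  60  54
   51  51  51]
 [138 127  98  66  57  58  58  58  57  50  39  37  49  41  38  54  49  45
   45  41  45]
 [135 135 124  79  58  56  58  58  59  55  50  42  36  35  39  59  55  48
   48  45  51]
 [134 133 131  99  67  57  57  59  59  58  56  50  47  40  41  61  59  56
   55  49  64]
 [133 132 133 123  97  65  57  56  58  59  58  53  50  42  42  58  60  58
   57  52  68]]
```

The boss sits at its predicted height (underside about .096) and the hub at about .098, so the lever is level, aligned and roughly 4 cm above the post tip. I'll hand it in.

play_rows:
  targets:
    - [0, 0, 0, 0, 0, 0, 1]
    - [0, 0, 0, 0, 0, 0, 1]
    - [0, 0, 0, 0, 0, 0, 1]
    - [0, 0, 0, 0, 0, 0, 1]
    - [0, 0, 0, 0, 0, 0, 1]
    - [0, 0, 0, 0, 0, 0, 1]

```text
clock: 14.95
position: [0.5222, -0.295, 0.0793]
tool_rot: [-0.001, 0.806, 0.593, -0.001]
wrist_force: [0.4, 0.7, -4.4]
opening: 0.0144
finger_force: 89.2
```

```bash
python3 -c "
from h import *
plan((.5225,-.295,.08,-17.2));print(np.abs(arm.sense()['joint_vel']).max());print(arm.finish_job())"
```

```text
t 14.95 p [ 0.5222 -0.295   0.0793] az -17.33 tilt [-0.0018  0.0004] open 0.014388496035968396 F [ 0.4  0.7 -4.4]
[ 0.0001  0.0003 -0.0007] [-0.1   0.01 -0.13]
0.0017998311928466995
the job is handed in; nothing more can be done
None
```

The job is handed in at 15 s: the setting plug is fully home in its 22 mm hole, and the lever is held still and level, lined up over the fixture about 4 cm above the post tip; I steered clear of the small plug, jar and dish but did not re-check them at the end.

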